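# Mask the film on the light box

### The job

Push the light box's two black shutters in from the sides by their orange tabs, with the fingertips only, never pinching a tab, until the inner edge of each lies over the film's blue frame: no bright strip is left between shutter and film, and none of the picture is covered. Leave the magnifier, the jar, the mug and the marker where they are.

Things in the scene. Friction and masses are not known exactly. Their poses are not given: they have to be found in the camera images.
- viewer: Flat white light box fixed on the desk, 270 (x) by 560 (y) mm. Origin: centre of its underside; x away from the robot, y to the left, up to 12 degrees off the world's. On top, 40 mm above the desk, a bright lit panel 222 (x) by 320 (y) mm in the middle and a grey apron at each end. Aluminium rails along its front and rear edges rise to 56 mm.
- film: Scan film in a stiff blue frame, fixed flat on the lit panel, square with it, up to 30 mm left or right of its middle. 200 (x) by 170 (y) by 5 mm; origin: centre of its underside, axes as the viewer's. The frame is 16 mm wide all round: on its left and right sides it covers 69 to 85 mm from the origin along y. Inside it is the dark picture with pale round scans.
- left_shutter (a joint): Travel (m) of the left black shutter, a plate 236 (x) by 120 (y) by 5 mm, top 53 mm above the desk, sliding along the viewer's y just above the film. 0: inner edge at the lit panel's left end (+160 mm in the viewer's y); grows inwards (to the right) up to 0.13, which would cover some picture. About 2.5 N of friction; it stays where it is left.
- right_shutter (a joint): Travel (m) of the right black shutter, the mirror image: 0: inner edge at -160 mm in the viewer's y; grows as it slides inwards (to the left), up to 0.13.
- left_edge (a point): Middle of the left shutter's inner edge, on its upper side; x and y axes parallel to the viewer's.
- right_edge (a point): Middle of the right shutter's inner edge, on its upper side; x and y axes parallel to the viewer's.
- left_tab (a point): Middle of the top of the left shutter's upright orange tab, 90 mm above the desk. The tab is 100 mm long (x), 8 mm thick (y), rises 37 mm above the plate and stands 70 mm outwards (left) of the shutter's inner edge. Push its outer (left) face to slide the shutter in, its inner face to slide it back out.
- right_tab (a point): The same on the right shutter's orange tab, 70 mm outwards (right) of its inner edge; its outer face is the right one.
- loupe: Loose black and grey magnifier, 42 mm across, 38 mm high, standing upright on the picture; origin: centre of its underside.
- jar: Loose amber glass jar with a steel cap, 68 mm across, 120 mm high, standing on the desk beyond one end of the viewer; origin: centre of its underside.
- mug: Loose white mug, 76 mm across plus its handle (about 30 mm, at its own +y), 90 mm high, on the desk beyond the other end of the viewer; origin: centre of its underside.
- marker: Loose white and red marker pen, 130 mm long along its own x, 18 mm thick, lying on the desk behind the viewer; origin: near its middle, on its underside.
- left_tab_outer: Outer (left) face layer of the left tab, 100 by 2 by 37 mm; origin: middle of its lower edge, 73 mm outwards of the shutter's inner edge.
- left_tab_inner: Inner (right) face layer of the left tab, likewise, 67 mm outwards of the shutter's inner edge.
- right_tab_outer: Outer (right) face layer of the right tab, 100 by 2 by 37 mm; origin: middle of its lower edge, 73 mm outwards of the shutter's inner edge.
- right_tab_inner: Inner (left) face layer of the right tab, likewise, 67 mm outwards of the shutter's inner edge.

How it is judged:
By the outcome, as a careful person would: the job done as asked, in the order asked, and still so for the second after the job is handed in, with the robot touching nothing.
It also fails if it takes over 51 s, if anything falls off the work surface, if the arm or the gripper's body presses on something with over 40 N, if the wrist force passes 120 N, or if a joint passes its speed limit or range.

### The arm

A 6-joint arm with a two-finger parallel gripper is mounted at the origin on the work surface. World frame = base frame: x ahead of the robot, y to its left, z up, the work surface at z = 0. Lengths are in m, angles in rad, forces in N, time in s.
With the tool pointing down it reaches from about 0.375 to 0.75 m from the base axis. Payload 9 kg.
Tool frame: the origin (TCP) lies midway between the tips of the shut fingers; the grasp point (between the pads) lies 19 mm behind it (robot.hold_point_z is the distance from the TCP to the grasp point, in m); z points along the fingers, y is the line along which they close (so a half turn about z gives the same grasp; the last joint's range is limited). The gripper opens to 85 mm and grips with 20 to 120 N. Pads are 22 mm wide; open, the fingers measure 114 mm over their backs; the gripper's body (76 mm by 85 mm) begins 54 mm behind the grasp point. The pads swing forward as they close: fully open they stand 13 mm farther back than shut.
Start: joints at [1.121, 0.104, 0.097, 1.564, 0, 1.353], TCP at [0.138, 0.584, 0.198] pointing down, gripper open.
Joint ranges: [-2.99, 2.99], [-0.84, 1.86], [-1.1, 1.16], [-1.84, 2.11], [-1.51, 1.56], [-3.14, 3.14]. Speed limits (rad/s): [2.22, 2.22, 2.57, 3.14, 3.14, 3.14].

### API

Orientations are given as a unit quaternion [w, x, y, z].
In Python, from station import robot, grab_frame, ticket, spotter gives the robot as it stands.
- The arm moves only by the tool servo_tool, never from a script. Its argument "motion" is one flat list of numbers, 5 for each row, row after row: the shift along the tool's x, y, z in cm, then the turn about the tool's z in rad, then the closure, from 0 (fully open) to 1 (shut). A call has 1 to 10 rows; each row shifts and turns the commanded pose from where the row before left it, along the tool's axes as they then stand; what a row does not reach is not made up. A row lasts 1/10 s, in which the tool goes at most 50 mm and 8.59 degrees, less where a joint would pass 70% of its speed; a pose out of reach is approached as far as the arm can. A call is refused whole if a number of a shift passes 5 or a number of a turn 0.15, either way. A call with a gripper value outside its range is refused whole. The fingers move at their own pace and stop on an object; "grip_force" is the grip in N (left out, the last holds). Time passes only in rows, so rows that do not move let the fingers close. It gives the time, the measured TCP pose, the force, the opening and the grip force at its end, in the units of the state.
- robot.get_state(): the state, without advancing time (a new reading comes with each control period).
- grab_frame(name): name is "side" or "top" or "wrist"; returns a dict with "img" (480x640x3 uint8, red, green, blue), "vfov" (degrees; the focal length in pixels is half the picture's height over the tangent of half this angle, whatever the lens; pixels are square), "cx", "cy" (the principal point, pixels), "R" (3x3) and "t" (3): a world point X has camera coordinates R X + t. Camera axes: x right, y down, z forward; pixel columns grow to the right and rows downward; lengths in m; the calibration is good to about 2 mm. A picture is of the moment at which its call begins. There is no depth.
- ticket.hand_in(): hands the job in; it is judged then, once.
Trained networks look in the newest picture that a camera, given by its name, has taken for a name from the list of things; names that differ only in an ending like _2 or _b are one class to them, and where a whole thing is asked for, a point or a joint stands for the part that bears it (a point fixed in the world has none). Each returns a list of dicts, best first, with "confidence" (0 to 1); they miss things now and then, are a little off and sometimes report something else, mostly with a low value. They report only what shows in the picture. A call takes as long as a camera call.
- spotter.masks_of(camera, name): "mask" (480x640 bool, what is visible of it) and "rect" ([left, top, right, bottom] as shares, 0 to 1, of the picture: columns of its width, rows of its height, round what is visible of it).
- spotter.landmark_of(camera, name): "position" ([column, row] as shares, 0 to 1, of the picture: columns of its width, rows of its height: a listed point, or the origin of a listed thing).
The state is a dict: "time_s": time; "joint_positions": joint angles; "joint_velocities": joint speeds; "effort": joint torques, N m; "eef_pos": TCP position; "tool_rot": TCP orientation; "force": force on the tool from outside, world axes, zero at the start; "ft_torque": the same for the moment, N m; "gripper_width": finger opening in m; "finger_force": force on a finger pad.
Only numpy, scipy, OpenCV 4.12 (cv2) and the standard library are available. Lean on these libraries where they do the work, as an engineer would, in place of code of your own. Each camera call takes 0.05 s, during which the arm holds its last target. There are 200 camera calls.

## Working session

There is one attempt and no reset: what is moved stays moved. The work goes in short steps, Python scripts to look and compute and a tool call to move; the robot and the scene stay as the last step left them, time stands still between calls to the robot, and variables do not carry over. Pictures are saved under pics/ and viewed, at most 10 in all, crops included, and the job is handed in when it is done.

Besides the shell and the picture viewer there is one more tool, called after "Emit:" by a JSON object that holds its "name" and its "arguments". servo_tool: Moves the arm, as the interface text tells. Its arguments: {"type":"object","properties":{"motion":{"type":"array","items":{"type":"number"}},"grip_force":{"type":"number"}},"required":["motion"]}

```bash
mkdir -p pics; cat > h.py <<'E'
import numpy as np, cv2
from station import robot, grab_frame, ticket, spotter
def cam(n):
    f=grab_frame(n); f['f']=240/np.tan(np.radians(f['vfov'])/2); f['R']=np.array(f['R']); f['t']=np.array(f['t']); return f
def ray(f,u,v):
    d=f['R'].T@np.array([(u-f['cx'])/f['f'],(v-f['cy'])/f['f'],1]); return -f['R'].T@f['t'], d/np.linalg.norm(d)
def onz(f,u,v,z):
    o,d=ray(f,u,v); return o+d*(z-o[2])/d[2]
def tri(rs):
    A=sum(np.eye(3)-np.outer(d,d) for o,d in rs); b=sum((np.eye(3)-np.outer(d,d))@o for o,d in rs); return np.linalg.solve(A,b)
def proj(f,X):
    c=f['R']@np.array(X)+f['t']; return f['cx']+f['f']*c[0]/c[2], f['cy']+f['f']*c[1]/c[2]
def lm(n,name):
    r=spotter.landmark_of(n,name); return [(q['position'][0]*640,q['position'][1]*480,q['confidence']) for q in r[:1]]
E
cat > a.py <<'E'
from h import *
F={n:cam(n) for n in('top','side')}
for n in F: cv2.imwrite(f'pics/{n}0.png',F[n]['img'][...,::-1]); print(n, -F[n]['R'].T@F[n]['t'])
names='viewer film left_edge right_edge left_tab right_tab loupe jar mug marker'.split()
for k in names:
    L={n:lm(n,k) for n in F}
    print(k,{n:np.round(L[n],2).tolist() for n in L}, np.round(tri([ray(F[n],*L[n][0][:2]) for n in F if L[n]]),4) if all(L.values()) else '')
s=robot.get_state(); print(s['time_s'],s['eef_pos'],s['tool_rot'],s['force'])
E
python3 a.py
```

```text
top [0.4097401  0.03621766 1.2143347 ]
side [ 0.22311739 -1.02277114  0.97981944]
viewer {'top': [[223.81, 261.6, 0.45]], 'side': [[285.89, 259.92, 0.9]]} [ 0.6546  0.3163 -0.2464]
film {'top': [[296.0, 267.7, 0.55]], 'side': [[284.48, 236.4, 0.97]]} [0.5802 0.0777 0.0476]
left_edge {'top': [[251.2, 268.32, 0.68]], 'side': [[275.78, 208.7, 0.87]]} [0.5883 0.1896 0.0497]
right_edge {'top': [[359.68, 284.11, 0.89]], 'side': [[281.47, 235.2, 0.7]]} [ 0.5229 -0.0691  0.1772]
left_tab {'top': [[223.1, 259.92, 0.97]], 'side': [[268.1, 184.61, 0.93]]} [0.5988 0.2563 0.0805]
right_tab {'top': [[386.3, 281.62, 0.6]], 'side': [[274.88, 211.01, 0.7]]} [ 0.5071 -0.1115  0.2755]
loupe {'top': [[294.59, 250.99, 0.51]], 'side': [[299.2, 235.3, 0.74]]} [0.6223 0.0813 0.0373]
jar {'top': [[142.53, 268.42, 0.83]], 'side': [[247.42, 166.42, 0.64]]} [ 0.6001  0.4832 -0.    ]
mug {'top': [[451.2, 283.1, 0.81]], 'side': [[335.42, 380.88, 0.8]]} [ 0.5397 -0.328  -0.0006]
marker {'top': [[305.47, 198.72, 0.55]], 'side': [[363.07, 245.52, 0.88]]} [ 0.7803  0.0499 -0.0175]
1.1 [0.13784435 0.58401084 0.19803713] [1.67658786e-05 1.15636147e-01 9.93291637e-01 6.81210421e-05] [ 0.08690065 -0.74420911 -0.11280335]
```

View pics/top0.png

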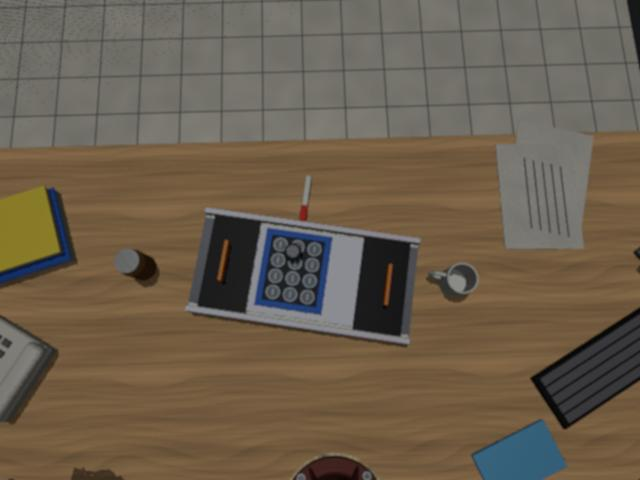

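View pics/side0.png

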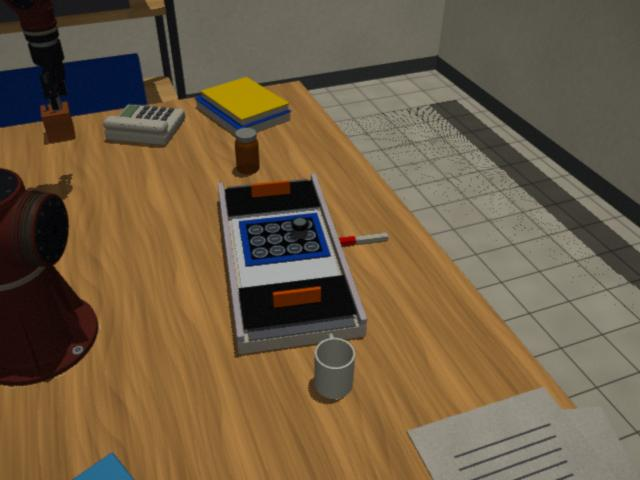

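The top view shows the viewer turned about -8 deg, with tabs at (223,260) and (388,285) and the film at (293,270). There is a thin bright strip left of the film and a wide one on its right. The loupe is on the picture, the jar is left at (135,265), the mug right at (458,279) and the marker behind. Next I'll measure by colour.

```bash
cat > b.py <<'E'
from h import *
def seg(f,lo,hi,minA=30):
    h=cv2.cvtColor(f['img'],cv2.COLOR_RGB2HSV); m=cv2.inRange(h,lo,hi)
    n,l,s,c=cv2.connectedComponentsWithStats(m); return [(s[i,4],l==i) for i in range(1,n) if s[i,4]>minA]
f=cam('top'); g=cam('side')
def show(name,z):
    for n,q in (('top',f),('side',g)):
        r=spotter.masks_of(n,name)
        if not r: print(name,n,'none'); continue
        m=r[0]['mask'].astype(np.uint8); c=max(cv2.findContours(m,0,2)[0],key=cv2.contourArea)
        P=cv2.boxPoints(cv2.minAreaRect(c)) if n=='top' else cv2.approxPolyDP(c,6,True)[:,0]
        W=np.array([onz(q,*p,z)[:2] for p in P]); 
        print(name,n,round(r[0]['confidence'],2),m.sum(),np.round(P,1).tolist(),'\n  world',np.round(W,3).tolist(),'mean',np.round(W.mean(0),4))
show('film',.045); show('viewer',.05); show('left_shutter',.053); show('right_shutter',.053)
show('left_tab_outer',.09);show('right_tab_outer',.09)
# orange blobs
for n,q in (('top',f),('side',g)):
    for a,m in seg(q,(3,150,90),(18,255,255)):
        c=max(cv2.findContours(m.astype(np.uint8),0,2)[0],key=cv2.contourArea); P=cv2.boxPoints(cv2.minAreaRect(c))
        print('orange',n,a,np.round(P,1).tolist(),np.round([onz(q,*p,.09)[:2] for p in P],3).tolist())
E
python3 b.py
```

```text
film top 0.94 5142 [[252.8000030517578, 305.29998779296875], [264.1000061035156, 226.39999389648438], [332.5, 236.1999969482422], [321.29998779296875, 315.0]] 
  world [[0.49, 0.188], [0.691, 0.158], [0.66, -0.018], [0.461, 0.017]] mean [0.5755 0.0861]
film side 0.7 3596 [[317, 213], [240, 221], [246, 264], [328, 256]] 
  world [[0.689, 0.141], [0.497, 0.178], [0.465, 0.016], [0.652, -0.024]] mean [0.5755 0.078 ]
viewer top 0.66 18442 [[184.39999389648438, 312.8999938964844], [200.0, 205.39999389648438], [424.3999938964844, 237.89999389648438], [408.79998779296875, 345.5]] 
  world [[0.476, 0.356], [0.751, 0.323], [0.648, -0.253], [0.38, -0.194]] mean [0.5638 0.058 ]
viewer side 0.66 15281 [[315, 174], [219, 186], [241, 353], [317, 343], [330, 333], [365, 334]] 
  world [[0.746, 0.304], [0.484, 0.339], [0.382, -0.237], [0.529, -0.266], [0.564, -0.251], [0.629, -0.278]] mean [ 0.5557 -0.0647]
left_shutter top 0.77 4445 [[197.10000610351562, 305.70001220703125], [214.3000030517578, 212.39999389648438], [261.70001220703125, 221.1999969482422], [244.60000610351562, 314.3999938964844]] 
 
[... 1815 characters left out ...]
75]] [[0.481, -0.132], [0.578, -0.15], [0.576, -0.159], [0.479, -0.142]]
orange side 118444 [[0.0, 82.0], [574.0, 82.0], [574.0, 479.0], [0.0, 479.0]] [[-0.054, 1.13], [1.744, 0.469], [0.789, -0.697], [-0.041, -0.382]]
orange side 153 [[40.400001525878906, 106.0999984741211], [66.0999984741211, 101.80000305175781], [67.80000305175781, 112.0], [42.099998474121094, 116.30000305175781]] [[0.064, 0.902], [0.14, 0.905], [0.141, 0.832], [0.066, 0.83]]
orange side 178 [[272.70001220703125, 291.79998779296875], [319.8999938964844, 285.8999938964844], [320.3999938964844, 289.79998779296875], [273.20001220703125, 295.70001220703125]] [[0.481, -0.137], [0.579, -0.155], [0.576, -0.166], [0.478, -0.148]]
```

Emit:
{"name": "servo_tool", "arguments": {"motion": [0, 0, 0, -0.054, 1, -3.9, -1.5, 0, 0, 1, -3.9, -1.5, 0, 0, 1, -3.9, -1.5, 0, 0, 1, -3.9, -1.5, 0, 0, 1, -3.9, -1.5, 0, 0, 1, -3.9, -1.5, 0, 0, 1, -3.9, -1.5, 0, 0, 1, -3.9, -1.5, 0, 0, 1, -3.9, -1.5, 0, 0, 1]}}

```text
time_s: 2.8
eef_pos: [0.4608, 0.3879, 0.1982]
tool_rot: [0.0, 0.089, 0.996, 0.0]
force: [0.8, 0.9, -0.0]
gripper_width: -0.0002
finger_force: 0.0
```

Emit:
{"name": "servo_tool", "arguments": {"motion": [-4, -1.5, 0, 0, 1, -4, -1.5, 0, 0, 1, -4, -1.5, 0, 0, 1, -4, -1.5, 0, 0, 1, 0, 0, 0, 0, 1, 0, 0, 0, 0, 1]}}

```text
time_s: 3.4
eef_pos: [0.6068, 0.3009, 0.1973]
tool_rot: [-0.001, 0.09, 0.996, -0.0]
force: [-0.0, 0.6, -0.3]
gripper_width: 0.0003
finger_force: 0.0
```

```bash
cat > c.py <<'E'
from h import *
import sys
f=cam('wrist'); cv2.imwrite(f'pics/w{sys.argv[1]}.png',f['img'][...,::-1]); print(-f['R'].T@f['t'],f['R'][2])
for k in 'film left_edge right_edge left_tab right_tab'.split():
    z={'film':.04,'left_edge':.053,'right_edge':.053}.get(k,.09)
    for u,v,c in lm('wrist',k):
        X=onz(f,u,v,z); print(k,round(u),round(v),round(c,2),np.round(X,4),'s',round(X@[.177,.984,0],4))
s=robot.get_state(); p=s['eef_pos']; print(s['time_s'],p,'s',p@np.array([.177,.984,0]),s['tool_rot'],s['force'],s['gripper_width'])
E
python3 c.py 1
```

```text
[0.53444448 0.31370109 0.37253326] [ 0.2796712  -0.0516074  -0.95870783]
film 68 222 0.68 [0.5759 0.0849 0.04  ] s 0.1854
left_edge 177 217 0.6 [0.5867 0.1849 0.053 ] s 0.2858
left_tab 255 226 0.81 [0.5976 0.2549 0.09  ] s 0.3566
3.7 [0.6056158  0.30255311 0.19852127] s 0.4049062610421173 [2.60121252e-04 8.80975622e-02 9.96111800e-01 1.83427926e-04] [-0.18858956 -0.27302206  0.72396069] -6.354640568628721e-05
```

Emit:
{"name": "servo_tool", "arguments": {"motion": [0, 0, 3, 0, 1, 0, 0, 3, 0, 1, 0, 0, 3, 0, 1, 0, 0, 3, 0, 1, 0, 0, 1, 0, 1, 0, 0, 0, 0, 1]}}

```text
time_s: 4.3
eef_pos: [0.6049, 0.3017, 0.0667]
tool_rot: [-0.001, 0.088, 0.996, -0.0]
force: [-0.3, -0.0, -0.4]
gripper_width: 0.0
finger_force: 0.0
```

Emit:
{"name": "servo_tool", "arguments": {"motion": [0, -1, 0, 0, 1, 0, -1, 0, 0, 1, 0, -0.5, 0, 0, 1, 0, -0.5, 0, 0, 1, 0, -0.5, 0, 0, 1, 0, -0.5, 0, 0, 1, 0, -0.5, 0, 0, 1, 0, 0, 0, 0, 1]}}

```text
time_s: 5.1
eef_pos: [0.5983, 0.2568, 0.068]
tool_rot: [-0.0, 0.089, 0.996, -0.0]
force: [0.4, 0.2, -1.1]
gripper_width: -0.0003
finger_force: 0.0
```

```bash
python3 c.py 2
```

```text
[0.52577667 0.26954389 0.24315785] [ 0.2806929  -0.05127526 -0.95842702]
film 7 274 0.85 [0.5739 0.0858 0.04  ] s 0.186
left_edge 182 275 0.7 [0.5874 0.1869 0.053 ] s 0.2878
left_tab 316 306 0.64 [0.5993 0.2559 0.09  ] s 0.3578
right_tab 183 274 0.45 [0.575  0.2035 0.09  ] s 0.302
5.4 [0.59832502 0.25762452 0.06795497] s 0.359406055215519 [-8.10548690e-06  8.86248639e-02  9.96065073e-01  6.30762556e-05] [ 0.70421173 -1.03125024  0.08038254] -0.0001922625904898419
```

View pics/w2.png

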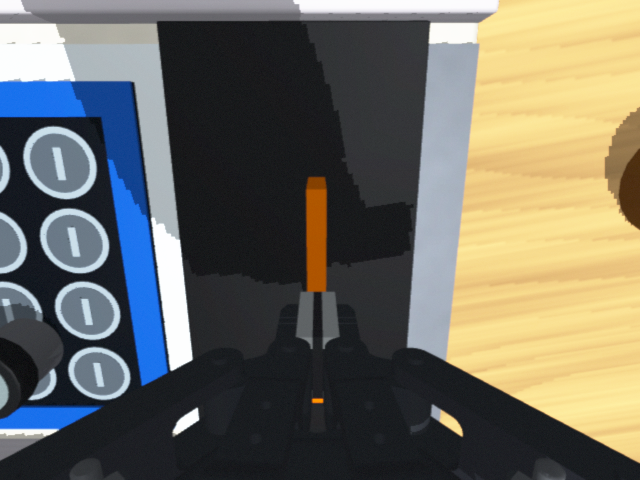

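The wrist view shows the fingers (298-338, 292-345) in line with the tab (column 317). The shutter looks unmoved, so I'll check from outside.

```bash
cat > d.py <<'E'
from h import *
g=cam('side'); t=cam('top'); w=cam('wrist')
a=cv2.resize(g['img'][150:350,180:400],None,fx=2.4,fy=2.4,interpolation=2); b=cv2.resize(t['img'][190:360,170:440],None,fx=1.8,fy=1.8,interpolation=2)
H=max(a.shape[0],b.shape[0]); o=np.zeros((600,800,3),np.uint8)
a=cv2.resize(g['img'][170:290,200:340],(400,343),interpolation=2); b=cv2.resize(t['img'][190:360,180:430],(400,272),interpolation=2)
o[:343,:400]=a; o[:272,400:]=b; cv2.imwrite('pics/d1.png',o[:343,:,::-1])
for k in(-.05,.05):
  for z in(.053,.09): print(k,z,np.round(proj(w,np.array([.6,.256,z])+k*np.array([.984,-.177,0]))))
print('tcp',proj(w,robot.get_state()['eef_pos']))
E
python3 d.py
```

```text
-0.05 0.053 [316. 179.]
-0.05 0.09 [315. 192.]
0.05 0.053 [316. 359.]
0.05 0.09 [315. 405.]
tcp (np.float64(318.0880598039843), np.float64(283.1650116700674))
```

View pics/d1.png

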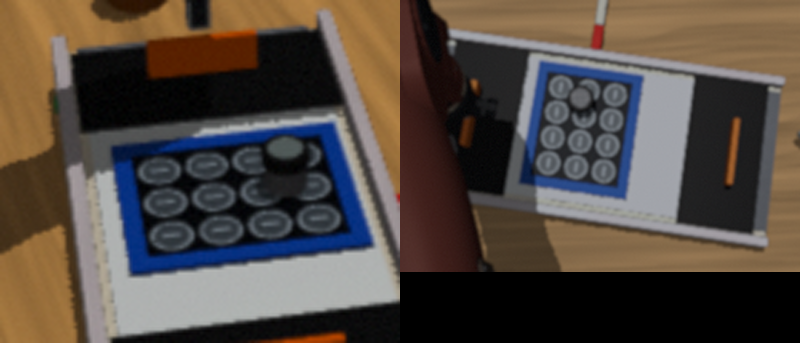

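```bash
cat > d2.py <<'E'
from h import *
s=robot.get_state(); p=s['eef_pos']
for n,(x0,y0,k) in dict(side=(200,170,400/140),top=(180,190,1.6)).items():
    f=cam(n)
    for dz in (0,.022,.05): 
        u,v=proj(f,p+[0,0,dz]); print(n,dz,round(u,1),round(v,1),'crop',round((u-x0)*k),round((v-y0)*k))
f=cam('side'); o=cv2.resize(f['img'][100:260,180:360],(720,600)[:2],interpolation=2) if 0 else cv2.resize(f['img'][110:240,200:350],(750,600),interpolation=cv2.INTER_CUBIC)
cv2.imwrite('pics/d2.png',o[...,::-1]); print(s['joint_positions'],s['force'])
E
python3 d2.py
```

```text
side 0 268.7 188.2 crop 196 52
side 0.022 268.4 181.2 crop 195 32
side 0.05 268.0 172.1 crop 194 6
top 0 223.4 261.7 crop 70 115
top 0.022 221.7 260.3 crop 67 112
top 0.05 219.4 258.4 crop 63 109
[2.06152771e-01 2.74809871e-01 5.16400575e-02 1.34759451e+00
 5.38556264e-05 3.83713884e-01] [ 0.61392649 -0.88733061  0.04405989]
```

View pics/d2.png

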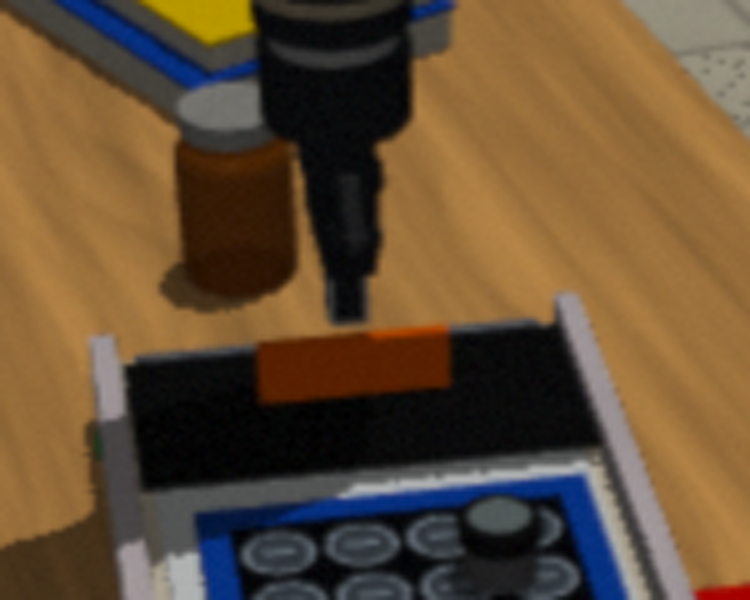

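```bash
cat > d3.py <<'E'
from h import *
w=cam('wrist'); g=cam('side'); p=robot.get_state()['eef_pos']
print(w['vfov'],g['vfov'],np.round(tri([ray(w,318,292),ray(g,269.4,179.5)]),4),p)
for dz in(0,.01,.02,.03,.04): print(dz,np.round(proj(w,p+[0,0,dz])),np.round(proj(g,p+[0,0,dz]),1))
c=w['img'][250:480,200:440]; cv2.imwrite('pics/d3.png',cv2.resize(c,(626,600),interpolation=2)[...,::-1])
E
python3 d3.py
```

```text
62.92980512415875 42.607629291282436 [0.5972 0.2583 0.0922] [0.59835138 0.25742874 0.06800405]
0 [318. 283.] [268.8 188.3]
0.01 [318. 292.] [268.6 185.1]
0.02 [318. 301.] [268.5 181.9]
0.03 [318. 312.] [268.3 178.6]
0.04 [318. 324.] [268.2 175.4]
```

View pics/d3.png

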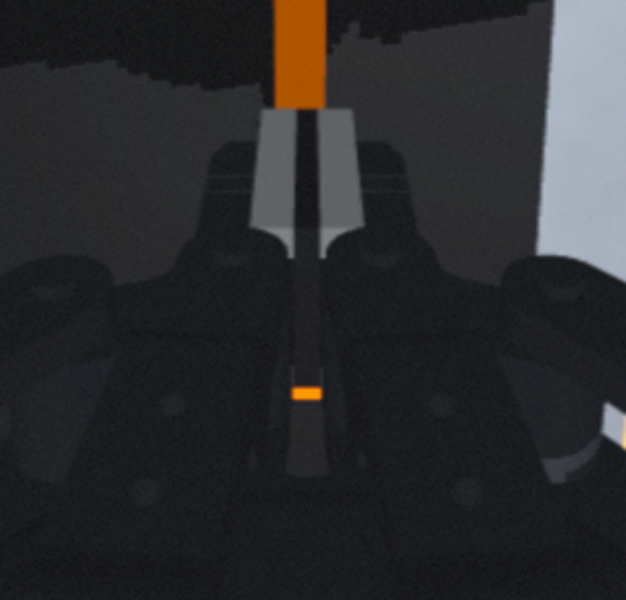

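The fingertips triangulate to z = 0.092, about 24 mm higher than the reported TCP, so they passed just over the tab. I'll go back out, descend about 23 mm more and push.

Emit:
{"name": "servo_tool", "arguments": {"motion": [0, 2, 0, 0, 1, 0, 2.3, 0, 0, 1, 0, 0, 0, 0, 1, 0, 0, 1, 0, 1, 0, 0, 0.7, 0, 1, 0, 0, 0.6, 0, 1, 0, 0, 0, 0, 1]}}

```text
time_s: 6.5
eef_pos: [0.605, 0.2989, 0.0433]
tool_rot: [-0.001, 0.089, 0.996, -0.0]
force: [-1.1, 0.5, -0.5]
gripper_width: -0.0002
finger_force: 0.0
```

Emit:
{"name": "servo_tool", "arguments": {"motion": [0, -1, 0, 0, 1, 0, -1, 0, 0, 1, 0, -0.5, 0, 0, 1, 0, -0.5, 0, 0, 1, 0, -0.5, 0, 0, 1, 0, -0.5, 0, 0, 1, 0, -0.5, 0, 0, 1, 0, 0, 0, 0, 1]}}

```text
time_s: 7.3
eef_pos: [0.5981, 0.2547, 0.0453]
tool_rot: [0.0, 0.089, 0.996, -0.0]
force: [0.1, 0.4, 1.2]
gripper_width: 0.0002
finger_force: 0.2
```

```bash
python3 c.py 3
```

```text
[0.5255246  0.26753238 0.22038971] [ 0.28110351 -0.05154517 -0.95829219]
left_edge 127 292 0.8 [0.5835 0.1675 0.053 ] s 0.268
left_tab 272 331 0.93 [0.5955 0.2376 0.09  ] s 0.3392
7.6 [0.59771566 0.25543219 0.04472805] s 0.3571409492602438 [-2.87290833e-04  8.87245676e-02  9.96056148e-01 -1.38862394e-04] [-0.63425261  0.394914   -0.10704411] -8.100312519999781e-05
```

View pics/w3.png

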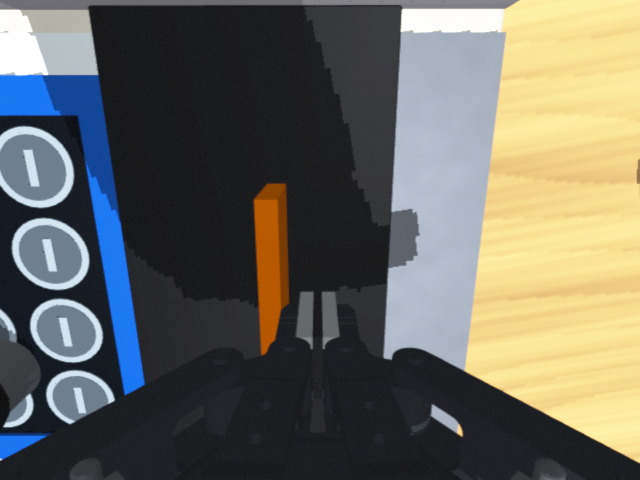

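The shutter's edge now lies on the blue frame (boundary at columns ~100-145, blue visible as a narrow band left of it). I'll measure the overlap exactly.

```bash
cat > e.py <<'E'
from h import *
import sys
# side: 'L' scan: picture inner boundary / shutter edge along rows in the wrist picture
E=np.array([.177,.984,0])
def band(f,rows):
    h=cv2.cvtColor(f['img'],cv2.COLOR_RGB2HSV); out=[]
    for v in rows:
        m=cv2.inRange(h[v:v+1],(100,120,40),(130,255,255))[0]>0
        d=np.diff(np.r_[0,m.astype(int),0]); a=np.where(d==1)[0]; b=np.where(d==-1)[0]
        out.append([(v,int(x),int(y),round(float(onz(f,x-.5,v,.045)@E),4),round(float(onz(f,y-.5,v,.045)@E),4),round(float(onz(f,x-.5,v,.053)@E),4),round(float(onz(f,y-.5,v,.053)@E),4)) for x,y in zip(a,b) if y-x>4])
    return out
if __name__=='__main__':
    f=cam(sys.argv[1])
    for r in band(f,map(int,sys.argv[2:])): print(r)
E
python3 e.py wrist 120 160 200 240 280 320 340
```

```text
[(120, 76, 104, 0.2536, 0.2655, 0.2583, 0.2697)]
[(160, 82, 110, 0.2533, 0.2656, 0.258, 0.2697)]
[(200, 88, 116, 0.2529, 0.2656, 0.2577, 0.2698)]
[(240, 95, 122, 0.253, 0.2656, 0.2578, 0.2698)]
[(280, 102, 128, 0.2532, 0.2656, 0.2579, 0.2698)]
[(320, 109, 134, 0.2533, 0.2657, 0.258, 0.2698)]
[(340, 112, 137, 0.2531, 0.2657, 0.2578, 0.2699)]
```

Emit:
{"name": "servo_tool", "arguments": {"motion": [0, -0.3, 0, 0, 1, 0, -0.3, 0, 0, 1, 0, -0.3, 0, 0, 1, 0, 0, 0, 0, 1, 0, 0, 0, 0, 1]}}

```text
time_s: 8.15
eef_pos: [0.5963, 0.2462, 0.045]
tool_rot: [-0.0, 0.089, 0.996, -0.0]
force: [-0.1, 0.5, 0.0]
gripper_width: 0.0002
finger_force: 0.1
```

```bash
python3 e.py wrist 160 240 320; python3 -c "
from h import *; s=robot.get_state(); print(s['eef_pos'],s['time_s'])"
```

```text
[(160, 104, 112, 0.2535, 0.257, 0.2578, 0.2612)]
[(240, 116, 124, 0.2534, 0.2571, 0.2577, 0.2613)]
[(320, 128, 136, 0.2533, 0.2572, 0.2576, 0.2614)]
[0.59645191 0.24624739 0.04511467] 8.2
```

Emit:
{"name": "servo_tool", "arguments": {"motion": [0, 1, 0, 0, 1, 0, 1, 0, 0, 1, 0, 0, -3, 0, 1, 0, 0, -4, 0, 1, 0, 0, -4, 0, 1, 0, 0, 0, 0, 1, 0, -4, 0, 0, 1, 0, -4.3, 0, 0, 1, 0, -4.3, 0, 0, 1, 0, -4.3, 0, 0, 1]}}

```text
time_s: 9.2
eef_pos: [0.5698, 0.0992, 0.1547]
tool_rot: [0.0, 0.088, 0.996, 0.0]
force: [0.3, -0.2, 0.1]
gripper_width: -0.0
finger_force: 0.0
```

Emit:
{"name": "servo_tool", "arguments": {"motion": [0, -4.3, 0, 0, 1, 0, -4.3, 0, 0, 1, 0, -4.3, 0, 0, 1, 0, -4.3, 0, 0, 1, 0, -4.3, 0, 0, 1, 0, -4.3, 0, 0, 1, 0, -3.9, 0, 0, 1, 0, 0, 0, 0, 1, 0, 0, 0, 0, 1]}}

```text
time_s: 10.1
eef_pos: [0.5176, -0.1927, 0.1547]
tool_rot: [-0.0, 0.089, 0.996, 0.0]
force: [0.2, 1.0, 0.5]
gripper_width: 0.0
finger_force: 0.0
```

```bash
python3 c.py 4
```

```text
[ 0.44516641 -0.17998935  0.32990054] [ 0.2805604  -0.05104359 -0.95847817]
film 475 229 0.73 [ 0.5428 -0.0752  0.04  ] s 0.022
right_edge 475 230 0.85 [ 0.5392 -0.0799  0.053 ] s 0.0168
right_tab 391 246 0.76 [ 0.5279 -0.1466  0.09  ] s -0.0508
10.4 [ 0.51784938 -0.19138024  0.15502707] s -0.09665882011041736 [5.60619349e-05 8.79790092e-02 9.96122325e-01 7.14740040e-05] [0.4509054  0.11373167 0.49867674] 0.00010047140410140636
```

View pics/w4.png

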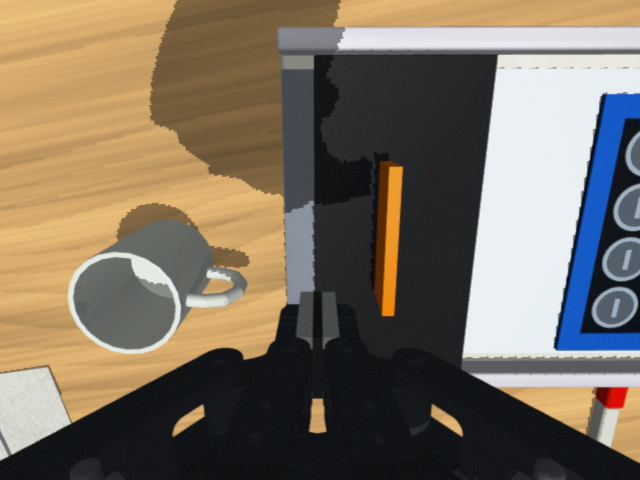

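The right tab is at columns 380-400, the fingers are clear of it on the outer side, and the mug handle is well clear.

Emit:
{"name": "servo_tool", "arguments": {"motion": [0, 0, 3, 0, 1, 0, 0, 3, 0, 1, 0, 0, 3, 0, 1, 0, 0, 1, 0, 1, 0, 0, 1, 0, 1, 0, 0, 0, 0, 1, 0, 1, 0, 0, 1, 0, 0.7, 0, 0, 1, 0, 0.5, 0, 0, 1, 0, 0.5, 0, 0, 1]}}

```text
time_s: 11.4
eef_pos: [0.5228, -0.1653, 0.0456]
tool_rot: [0.0, 0.089, 0.996, -0.0]
force: [0.4, 0.4, 0.1]
gripper_width: 0.0006
finger_force: 0.0
```

Emit:
{"name": "servo_tool", "arguments": {"motion": [0, 0.8, 0, 0, 1, 0, 1, 0, 0, 1, 0, 1, 0, 0, 1, 0, 1, 0, 0, 1, 0, 1, 0, 0, 1, 0, 1, 0, 0, 1, 0, 0.8, 0, 0, 1, 0, 0.6, 0, 0, 1, 0, 0.4, 0, 0, 1, 0, 0, 0, 0, 1]}}

```text
time_s: 12.4
eef_pos: [0.5355, -0.0902, 0.0446]
tool_rot: [-0.0, 0.088, 0.996, 0.0]
force: [0.5, -0.8, -0.2]
gripper_width: -0.0002
finger_force: 0.0
```

```bash
python3 e.py wrist 120 160 200 240 280 320; python3 c.py 5
```

```text
[(120, 531, 576, 0.0964, 0.1156, 0.0923, 0.1106)]
[(160, 526, 569, 0.0969, 0.1157, 0.0927, 0.1107)]
[(200, 519, 562, 0.0964, 0.1158, 0.0922, 0.1107)]
[(240, 513, 555, 0.0964, 0.1159, 0.0922, 0.1108)]
[(280, 507, 548, 0.0963, 0.116, 0.0922, 0.1109)]
[(320, 502, 540, 0.0968, 0.1156, 0.0926, 0.1106)]
[ 0.46289982 -0.0778778   0.21964032] [ 0.27985551 -0.04975954 -0.95875173]
right_edge 502 294 0.82 [ 0.5519 -0.0069  0.053 ] s 0.0909
right_tab 367 338 0.65 [ 0.5414 -0.0731  0.09  ] s 0.0239
12.75 [ 0.53548206 -0.09100886  0.0447162 ] s 0.00522760672994122 [-2.47119066e-04  8.89045274e-02  9.96040095e-01  2.29629722e-04] [ 0.60722251 -0.69532107 -0.17634064] -0.00014073205766355348
```

Emit:
{"name": "servo_tool", "arguments": {"motion": [0, 0.4, 0, 0, 1, 0, 0.4, 0, 0, 1, 0, 0.4, 0, 0, 1, 0, 0, 0, 0, 1, 0, 0, 0, 0, 1]}}

```text
time_s: 13.25
eef_pos: [0.538, -0.0787, 0.045]
tool_rot: [0.0, 0.089, 0.996, 0.0]
force: [0.7, 0.6, -0.5]
gripper_width: -0.0003
finger_force: 0.0
```

```bash
python3 e.py wrist 120 200 280 320
```

```text
[(120, 529, 548, 0.1075, 0.1156, 0.1034, 0.1111)]
[(200, 518, 535, 0.1078, 0.1155, 0.1037, 0.111)]
[(280, 506, 523, 0.1078, 0.1159, 0.1036, 0.1114)]
[(320, 500, 516, 0.1077, 0.1157, 0.1036, 0.1112)]
```

Emit:
{"name": "servo_tool", "arguments": {"motion": [0, 0.2, 0, 0, 1, 0, 0.2, 0, 0, 1, 0, 0, 0, 0, 1, 0, 0, 0, 0, 1]}}

```text
time_s: 13.7
eef_pos: [0.5387, -0.0752, 0.0451]
tool_rot: [0.0, 0.089, 0.996, 0.0]
force: [-0.6, -1.1, -0.2]
gripper_width: -0.0004
finger_force: 0.8
```

```bash
python3 e.py wrist 120 200 280 320
```

```text
[(120, 529, 540, 0.1111, 0.1158, 0.1069, 0.1114)]
[(200, 517, 527, 0.111, 0.1155, 0.1068, 0.1112)]
[(280, 505, 515, 0.1108, 0.1156, 0.1067, 0.1113)]
[(320, 499, 509, 0.1108, 0.1157, 0.1067, 0.1114)]
```

Emit:
{"name": "servo_tool", "arguments": {"motion": [0, -1, 0, 0, 1, 0, -1, 0, 0, 1, 0, 0, -4, 0, 1, 0, 0, -4, 0, 1, 0, 0, -4, 0, 1, 0, 0, -4, 0, 1, 0, 4, 0, 0, 1, 0, 4, 0, 0, 1, 0, 4, 0, 0, 1, 0, 0, 0, 0, 1]}}

```text
time_s: 14.75
eef_pos: [0.5565, 0.0263, 0.2051]
tool_rot: [0.0, 0.087, 0.996, 0.001]
force: [0.7, 0.2, -0.4]
gripper_width: -0.0003
finger_force: 0.0
```

```bash
python3 e.py wrist 60 100 140 180 220; python3 a.py | grep -E 'loupe|jar|mug|marker'; python3 c.py 6
```

```text
[]
[(100, 297, 489, 0.1071, 0.2618, 0.1075, 0.2585)]
[(140, 297, 309, 0.1067, 0.1167, 0.1071, 0.1168), (140, 472, 484, 0.2518, 0.2617, 0.2487, 0.2584)]
[(180, 298, 308, 0.1072, 0.1157, 0.1076, 0.1159), (180, 468, 479, 0.2522, 0.2616, 0.2491, 0.2583)]
[(220, 299, 309, 0.1077, 0.1165, 0.1081, 0.1166), (220, 463, 474, 0.2517, 0.2614, 0.2487, 0.2581)]
loupe {'top': [], 'side': [[299.07, 234.1, 0.86]]} 
jar {'top': [[142.59, 265.82, 0.73]], 'side': [[245.82, 164.5, 0.88]]} [0.6004 0.4809 0.0089]
mug {'top': [[450.69, 280.42, 0.81]], 'side': [[330.62, 381.22, 0.77]]} [ 0.5391 -0.3255 -0.0016]
marker {'top': [], 'side': [[365.12, 245.71, 0.58]]} 
[0.48371342 0.03585145 0.38014782] [ 0.28084736 -0.05099182 -0.95839689]
film 391 220 0.72 [0.5764 0.0854 0.04  ] s 0.1861
left_edge 478 216 0.84 [0.5828 0.1573 0.053 ] s 0.258
right_edge 298 216 0.89 [0.5552 0.0059 0.053 ] s 0.1041
left_tab 586 227 0.91 [0.5945 0.2246 0.09  ] s 0.3263
right_tab 208 228 0.6 [ 0.5439 -0.0603  0.09  ] s 0.037
16.2 [0.55622916 0.02314073 0.20500623] s 0.12122304213957086 [1.98989943e-05 8.87753017e-02 9.96051677e-01 4.20879491e-05] [-0.34080498 -0.8463298   0.56499263] -0.0005956188917060123
```

View pics/w6.png

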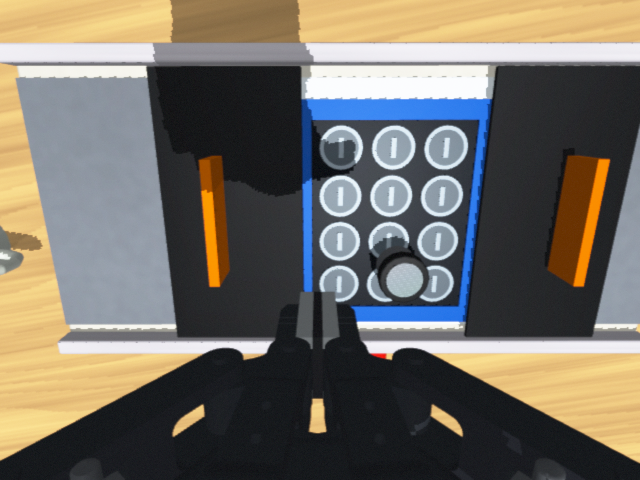

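Both shutters now end on the blue frame, at columns ~298 and ~480. About 8 mm of blue shows inside each edge, the picture is uncovered, and there is no bright strip at the sides. The loose things haven't moved and the robot is clear of everything.

```bash
python3 -c "
from station import ticket; print(ticket.hand_in())"
```

```text
the job is handed in; nothing more can be done
None
```

I pushed both shutters in by their tabs with shut fingertips, and each inner edge now lies about mid-way over the blue frame, leaving no bright side strip, the picture clear and the loose items untouched; the job is handed in.

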